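Clip the ribbon cassette into the label printer

ROBOT

A 6-joint arm with a two-finger parallel gripper is mounted at the origin on a cart in front of the work surface, level with it; the furniture and walls round the work are solid. World frame = base frame: x ahead of the robot, y to its left, z up, the work surface at z = 0. Lengths are in mm, angles in rad, forces in N, time in s.
With the tool pointing down it reaches from about 300 to 1000 mm from the base axis. Payload 5.1 kg.
Tool frame: the origin (TCP) lies midway between the tips of the shut fingers; the grasp point (between the pads) lies 19 mm behind it; z points along the fingers, y is the line along which they close (so a half turn about z gives the same grasp; the last joint's range is limited). The gripper opens to 95 mm and grips with 3 to 60 N. Pads are 20 mm wide; open, the fingers measure 119 mm over their backs; the gripper's body (75 mm by 180 mm) begins 59 mm behind the grasp point.
Start: joints at [1.101, 0.124, 1.65, -0, 1.367, -0.083], TCP at [245.217, 601.958, 214.656] pointing down, gripper open.
Joint ranges: [-2.61, 2.61], [-1.02, 2.33], [0.03, 2.71], [-1.35, 4.49], [0.32, 2.68], [-2.91, 2.91]. Speed limits (rad/s): [2.57, 2.57, 3.14, 3.14, 3.14, 3.14].

INTERFACE

Orientations are given as a unit quaternion [x, y, z, w].
In Python, from rig import robot gives the robot as it stands.
- The arm moves only by the shell command python3 -m crank 'ROWS' [FORCE]. ROWS is JSON, a list of rows, each a list of 3 entries, a list of its own where there are three numbers: the shift along the world's x, y, z in m, then the turn, a rotation vector about the world's x, y, z in rad, then the closure in counts, from 0 (fully open) to 255 (shut). A call has 1 to 12 rows; each row is the pose to reach, as a shift and turn from the pose commanded when the call began; what a row does not reach only later rows make up. A row lasts 1/12 s, in which the tool goes at most 41.7 mm and 7.16 degrees, less where a joint would pass 70% of its speed; a pose out of reach is approached as far as the arm can. A call with a gripper value outside its range is refused whole. The fingers move at their own pace and stop on an object; FORCE is the grip in N (left out, the last holds). Time passes only in rows, so rows that repeat a pose let the fingers close. It gives the time, the measured TCP pose, the force, the opening and the grip force at its end, in the units of the state.
- robot.get_state(): the state, without advancing time (a new reading comes with each control period).
- robot.get_image(name): name is "side" or "top"; returns a dict with "img" (400x640x3 uint8, blue, green, red), "range_z" (400x640 float32, mm along the optical axis (not along the pixel's ray), 0 where there is no reading), "camera_matrix" (3x3 intrinsics, pixels), "pose" (4x4, takes a point from camera to world coordinates). Camera axes: x right, y down, z forward; pixel columns grow to the right and rows downward; lengths in mm; the calibration is good to about 2 mm. A picture is of the moment at which its call begins.
- robot.job_done(): hands the job in; it is judged then, once.
Trained networks look in a picture, given as the dict that the camera call returned (one of the last four; its "shot" number tells which), for a name from the list of things; names that differ only in an ending like _2 or _b are one class to them, and where a whole thing is asked for, a point or a joint stands for the part that bears it (a point fixed in the world has none). Each returns a list of dicts, best first, with "conf" (0 to 1); they miss things now and then, are a little off and sometimes report something else, mostly with a low value. They report only what shows in the picture. A call takes as long as a camera call. They do not tell look-alikes from the thing itself.
- robot.cut_out(picture, label): "pixels" (400x640 bool, what is visible of it) and "extent" ([left, top, width, height] as shares, 0 to 1, of the picture: columns of its width, rows of its height, round what is visible of it).
- robot.spot_point(picture, label): "point" ([column, row] as shares, 0 to 1, of the picture: columns of its width, rows of its height: a listed point, or the origin of a listed thing).
The state is a dict: "clock": time; "joints": joint angles; "qvel": joint speeds; "tau": joint torques, N m; "ee_pos": TCP position; "orientation": TCP orientation; "wrist_force": force on the tool from outside, world axes, zero at the start; "ft_torque": the same for the moment, N m; "width": finger opening in mm; "gripper_force": force on a finger pad.
Only numpy, scipy, OpenCV 4.12 (cv2) and the standard library are available. Lean on these libraries where they do the work, as an engineer would, in place of code of your own. Each camera call takes 0.05 s, during which the arm holds its last target. There are 200 camera calls.

TASK

The label printer on the packing table has run out of ink ribbon: lift its lid by the grip fin until it rests open on its stop, then take the short ribbon cassette (the long one is for another printer) by its fin, lower it level into the bay and press it straight down until the two side clips snap over it and it is fully home. Do not let go, so that I can check it: finish while still holding the cassette by its fin and pressing it firmly down on the floor of the bay, with the lid open and everything else on the table left where it is.

Things in the scene. Friction and masses are not known exactly. Their poses are not given: they have to be found in the camera images.
- printer: white desktop label printer, fixed to the table, 190 (x) x 150 (y) x 88 mm high without its lid; origin under its middle, x from its low front console (66 mm high, 28 mm deep, keys and display on top) to its rear, z up. Between side walls (inside faces at y = +-62 mm, 88 mm high) it holds the cassette bay in front and a fixed label roll (top 82 mm high) in a well behind
- bay (a point): middle of the bay's floor, 25 mm ahead (-x) of the printer's middle, 25 mm above the table; axes as the printer's. The seated cassette's origin lies here, fin along x (either way round). Bay: 73 mm long (x) between walls 57 mm high over the table; round-topped corner posts stand 78 mm apart in y. Play of the short cassette: 4.5 mm in x, 3 mm in y each way. A steel clip stands at each y side
- lid (a joint): lid angle, rad: 0 shut, 1.83 open on its stop, leaning back. It turns about the printer's y axis, falls open by itself beyond about 1.5 and falls shut below that; 0.14 kg
- lid_hinge (a point): point on the lid's hinge axis, 90.5 mm behind the printer's middle and 88 mm above the table; the axes turn with the lid and are the printer's when it is shut
- lid_grip (a point): middle of the black grip fin's upright part, at the middle of the lid's front edge: 174 mm ahead of the hinge axis and 16 mm above it when shut (axes turn with the lid). The fin is 12 mm thick (y), 34 mm long (x), from 18 mm below to 14 mm above this point; the lid's panel begins 17 mm behind this point, 9 mm below it. The fin can turn between fingers that pinch it across y
- cassette: the short ribbon cassette, grey, lying ready with its fin up: case 64 (x) x 72 (y) x 30 mm high, with a round rib of 7 mm diameter, 40 mm long, low along each y side (88 mm over the ribs); on top in the middle a grip fin 40 (x) x 12 (y) x 28 mm high (58 mm in all). Origin: middle of its underside, z up; about 0.12 kg
- long_cassette: ribbon cassette of the long sort, like the other but 104 mm in y (120 mm over the ribs): does not fit, to be left alone; origin in the middle of its underside
- clip_left (a joint): angle of the steel clip on the bay's +y side, rad: 0 at rest, rises to about 0.15 as the cassette's rib forces it outward, 0 again once snapped over the rib. The ribs meet the clips about 15 mm above the seat; together they resist with a force that rises to 15 to 20 N, give way about 6 mm above the seat and then draw it down
- clip_right (a joint): the same for the clip on the -y side
- pen: pen lying flat, 139 x 10 x 11 mm; origin under its middle; to be left alone
- tag_stack: banded stack of gift tags, 88 x 57 x 17 mm; origin under its middle; to be left alone
- tape_roll: red roll of tape lying flat, 72 mm across, 25 mm high; origin under its middle; to be left alone
- spool_black: spool of black ribbon lying flat, 93 mm across, 22 mm high; origin under its middle; to be left alone
- biscuit_ring: wrapped ring biscuit, 70 mm across, 16 mm high; origin under its middle; to be left alone
- date_stamp: date stamp standing upright, 30 x 50 x 87 mm; origin under its middle; to be left alone
There are look-alikes about, which are no part of the job. What is shaped like the cassette but blue or red is not meant.

How it is judged:
By the outcome, as a careful person would: the job done as asked, in the order asked, and still so for the second after the job is handed in, while the arm keeps its last pose, push and grip.
It also fails if it takes over 64 s, if anything falls off the work surface, if the arm or the gripper's body presses on something with over 40 N, if the wrist force passes 120 N, or if a joint passes its speed limit or range.

## Working session

There is one attempt and no reset: what is moved stays moved. The work goes in short steps, Python scripts to look and compute and a shell command to move; the robot and the scene stay as the last step left them, time stands still between calls to the robot, and variables do not carry over. Pictures are saved under pics/ and viewed, at most 10 in all, crops included, and the job is handed in when it is done.

```bash
mkdir -p pics; cat > h.py <<'E'
import numpy as np, cv2
from rig import robot
def w(im,u,v,z=None,r=2):
    K=np.array(im["camera_matrix"]);P=np.array(im["pose"])
    if z is None:
        d=im["range_z"][max(0,int(v)-r):int(v)+r+1,max(0,int(u)-r):int(u)+r+1];d=d[d>0];d=np.median(d)
        c=np.linalg.inv(K)@[u,v,1]*d
        return (P@[*c,1])[:3]
    ray=P[:3,:3]@np.linalg.inv(K)@[u,v,1];o=P[:3,3]
    return o+ray*(z-o[2])/ray[2]
def cloud(im,mask):
    K=np.array(im["camera_matrix"]);P=np.array(im["pose"])
    m=mask&(im["range_z"]>0);v,u=np.nonzero(m);d=im["range_z"][m]
    c=np.stack([(u-K[0,2])/K[0,0]*d,(v-K[1,2])/K[1,1]*d,d,np.ones(len(d))])
    return (P@c)[:3].T
def proj(im,p):
    K=np.array(im["camera_matrix"]);c=np.linalg.inv(np.array(im["pose"]))@[*p,1];q=K@c[:3];return q[:2]/q[2]
E
python3 - <<'E'
from h import *
for n in("top","side"):
    im=robot.get_image(n);cv2.imwrite(f"pics/{n}1.png",im["img"]);print(n,np.round(im["pose"],2).tolist())
    for l in("printer","cassette","long_cassette","lid","date_stamp"):
        for d in robot.cut_out(im,l)[:4]:
            e=np.array(d["extent"])*[640,400,640,400];print(l,round(d["conf"],2),e.round())
    for l in("bay","lid_grip","lid_hinge","cassette","long_cassette","printer"):
        for d in robot.spot_point(im,l)[:4]:
            p=np.array(d["point"])*[640,400];print("pt",l,round(d["conf"],2),p.round(),w(im,*p).round())
print(robot.get_state())
E
```

```text
top [[0.03, -0.98, 0.2, 256.53], [-1.0, -0.03, 0.0, -19.8], [0.0, -0.2, -0.98, 1516.19], [0.0, 0.0, 0.0, 1.0]]
printer 0.95 [297. 164.  55.  64.]
cassette 0.87 [393. 217.  33.  19.]
cassette 0.69 [259. 204.  20.  26.]
cassette 0.68 [366. 196.  23.  23.]
long_cassette 0.6 [198. 215.  35.  23.]
lid 0.94 [303. 163.  48.  59.]
date_stamp 0.63 [200. 213.  31.  28.]
date_stamp 0.5 [247. 134.  15.  17.]
pt lid_grip 0.56 [330. 219.] [479. -72. 114.]
pt lid_hinge 0.89 [325. 165.] [662. -50.  85.]
pt lid_hinge 0.73 [253. 146.] [739. 200.  28.]
pt cassette 0.9 [408. 231.] [ 460. -333.   33.]
pt cassette 0.63 [373. 206.] [ 541. -218.   29.]
pt cassette 0.59 [271. 220.] [482. 123.  31.]
pt long_cassette 0.92 [218. 226.] [455. 302.  30.]
pt long_cassette 0.66 [217. 269.] [314. 299.  14.]
pt printer 0.9 [327. 199.] [548. -61.  96.]
side [[1.0, 0.02, -0.01, 559.33], [0.02, -0.43, 0.9, -1115.16], [0.02, -0.9, -0.43, 611.43], [0.0, 0.0, 0.0, 1.0]]
printer 0.9 [290. 188.  81.  62.]
printer 0.55 [342. 285.  46.  25.]
cassette 0.7 [265. 276.  30.  36.]
cassette 0.66 [300. 247.  34.  33.]
cassette 0.52 [2
[... 564 characters left out ...]
ts': array([ 1.10143002e+00,  1.23816063e-01,  1.65028910e+00,  1.00167546e-05,
        1.36749372e+00, -8.25718483e-02]), 'qvel': array([-1.32146640e-04, -3.89408173e-04,  1.01715411e-03, -2.20561008e-03,
        4.77071903e-05,  6.85690732e-05]), 'tau': array([ 1.71403546e-03, -4.17611253e+01, -3.60219991e+01,  7.76470453e-02,
        4.30793711e-02,  9.50888733e-06]), 'ee_pos': array([245.19910982, 601.97252255, 214.65225687]), 'orientation': array([ 1.92194885e-01,  9.81356778e-01, -1.66174676e-06, -5.56873093e-06]), 'wrist_force': array([ 0.06151403,  0.41576323, -0.34446967]), 'ft_torque': array([-0.03438387,  0.00743645, -0.01511321]), 'gripper_force': 0.0, 'width': 95.14621176566587}
```

```bash
python3 - <<'E'
import cv2
a=cv2.imread("pics/top1.png")[120:290,180:450];b=cv2.imread("pics/side1.png")[150:320,240:450]
cv2.imwrite("pics/a.png",cv2.resize(a,None,fx=2.9,fy=2.9,interpolation=cv2.INTER_CUBIC))
cv2.imwrite("pics/b.png",cv2.resize(b,None,fx=3.5,fy=3.5,interpolation=cv2.INTER_CUBIC))
E
```

```text
(no output)
```

View pics/a.png

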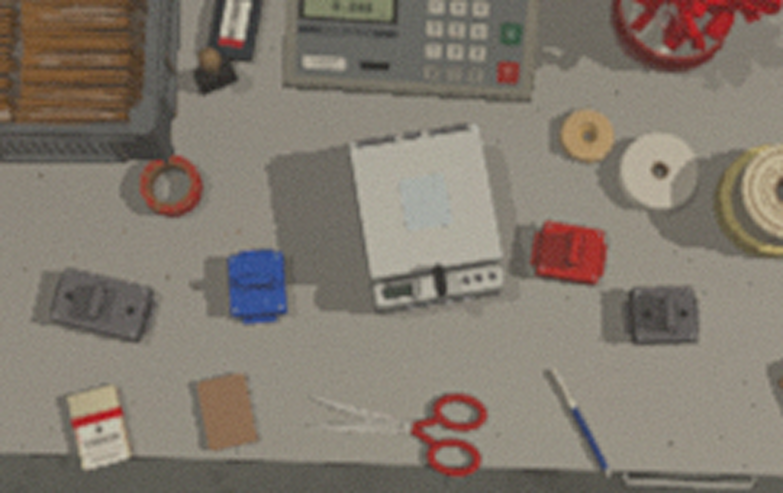

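View pics/b.png

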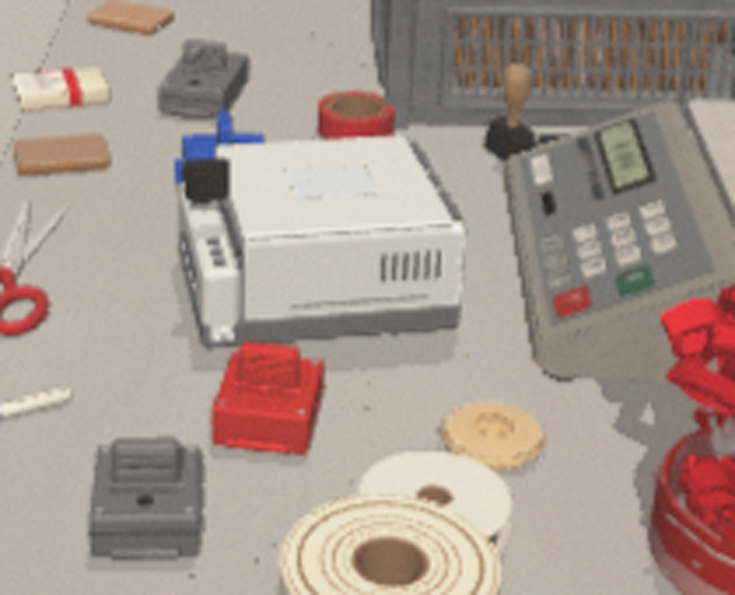

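The top view shows four cassette shapes: grey short at (408,228), red at (376,206), blue at (268,218) and grey long at (216,226). The printer is at (327,199), with its black grip fin near (331,217). By the description I want the grey one at (408,228), so I'll check that in a close crop and measure it.

```bash
python3 - <<'E'
from h import *
def best(im,l,uv):
    c=[d for d in robot.cut_out(im,l) if d["pixels"].sum()>20]
    return min(c,key=lambda d:np.hypot(*((np.array(d["extent"])[:2]+np.array(d["extent"])[2:]/2)*[640,400]-uv)))
def rect(p):
    r=cv2.minAreaRect(p[:,:2].astype(np.float32));return np.round(r[0],1),np.round(r[1],1),round(r[2],1),len(p)
T=robot.get_image("top");S=robot.get_image("side")
cv2.imwrite("pics/c.png",cv2.resize(np.hstack([T["img"][205:250,380:440],S["img"][268:313,255:315]]),None,fx=6,fy=6,interpolation=cv2.INTER_CUBIC))
for im,uv,uvp,n in((T,(409,227),(325,196),"T"),(S,(280,294),(330,219),"S")):
    m=best(im,"cassette",uv)["pixels"];p=cloud(im,m)
    print(n,"case",rect(p[(p[:,2]>5)]),"z",np.percentile(p[:,2],[2,50,98]).round())
    for lo,hi in((24,36),(45,70)):
        q=p[(p[:,2]>lo)&(p[:,2]<hi)]; 
        if len(q)>3: print(n,lo,rect(q),q.mean(0).round(1))
    m=best(im,"printer",uvp)["pixels"];p=cloud(im,m)
    print(n,"pr",np.percentile(p[:,2],[2,50,98]).round(),rect(p[(p[:,2]>80)&(p[:,2]<102)]),rect(p[p[:,2]>40]))
    hsv=im["img"].max(2)
    q=p[(im["img"][m&(im["range_z"]>0)].max(1)<60)&(p[:,2]>80)]
    if len(q): print(n,"black",q.mean(0).round(1),rect(q),q.min(0).round(),q.max(0).round())
    if n=="T":
        ys,xs=np.nonzero(m); print(rect(np.c_[xs,ys]))
E
```

```text
T case (array([ 470.1, -336.2]), array([70.1, 86. ]), 10.6, 466) z [-0. 29. 59.]
T 24 (array([ 470.6, -336.9]), array([63.9, 73.5]), 3.0, 320) [ 469.1 -336.4   29.5]
T 45 (array([ 470.1, -336.9]), array([36.8, 12.1]), 4.0, 48) [ 469.9 -335.9   56.5]
T pr [ 39.  93. 101.] (array([568.6, -58.3]), array([193.6, 150.5]), 11.2, 2152) (array([568.6, -58.2]), array([193.6, 150.6]), 11.2, 2653)
T black [487.7 -73.7 116.4] (array([486.6, -73.5]), array([26. ,  6.9]), 2.2, 22) [474. -77. 101.] [500. -70. 121.]
(array([326.7, 194.3]), array([60. , 46.7]), 80.5, 2730)
S case (array([ 473. , -342.4]), array([64.5, 79.4]), 1.9, 990) z [ 3. 29. 57.]
S 24 (array([ 472.5, -339.8]), array([63.8, 74. ]), 1.9, 508) [ 474.1 -350.8   29.4]
S 45 (array([ 473.1, -340.4]), array([12.2, 39.8]), 89.7, 143) [ 472.9 -341.    52.7]
S pr [  8.  74. 103.] (array([572.2, -60.2]), array([192.5, 153.3]), 11.5, 1889) (array([580.6, -95.5]), array([193.2, 225.6]), 12.9, 3290)
S black [492.3 -79.2 102.3] (array([492.5, -79. ]), array([28.8,  9.5]), 12.1, 106) [478. -85.  88.] [506. -72. 116.]
```

View pics/c.png

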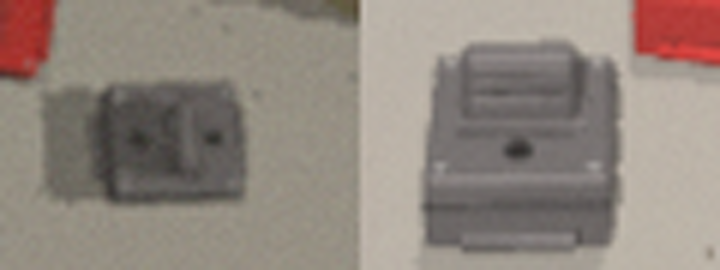

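The crop confirms it: a grey short case of about 64 x 73 mm with its fin along x, at about (471.5,-338) and yaw 2.5°. The printer's middle is at about (574,-59), yaw 11.3°. I'll open the lid first.

```bash
python3 -m crank '[[[0.24,-0.679,0],[0,0,0.583],0],[[0.24,-0.679,0],[0,0,0.583],0],[[0.24,-0.679,0],[0,0,0.583],0],[[0.24,-0.679,0],[0,0,0.583],0],[[0.24,-0.679,0],[0,0,0.583],0],[[0.24,-0.679,0],[0,0,0.583],0],[[0.24,-0.679,0],[0,0,0.583],0],[[0.24,-0.679,0],[0,0,0.583],0],[[0.24,-0.679,0],[0,0,0.583],0],[[0.24,-0.679,0],[0,0,0.583],0],[[0.24,-0.679,0],[0,0,0.583],0],[[0.24,-0.679,0],[0,0,0.583],0]]' 30; python3 -c "
from rig import robot
print(robot.get_state())"
```

```text
clock: 2.5
ee_pos: [411.6, 129.9, 215.1]
orientation: [-0.098, 0.995, 0.0, 0.001]
wrist_force: [0.9, 0.9, 0.2]
width: 95.1
gripper_force: 0.0
{'clock': 2.5, 'joints': array([ 1.81245190e-01, -3.89558131e-01,  2.11181922e+00,  4.78357229e-05,
        1.41780766e+00, -1.58603009e+00]), 'qvel': array([-1.16121517e+00, -8.33049065e-03,  2.51773191e-03, -1.85541098e-04,
       -2.04045234e-03, -1.14828431e+00]), 'tau': array([  6.05744764, -19.84983623, -35.63646555,  -0.06207832,
         0.32802899,   0.95843688]), 'ee_pos': array([411.63607502, 129.94151193, 215.11621038]), 'orientation': array([-9.80778989e-02,  9.95178449e-01,  8.67339420e-05,  7.57372111e-04]), 'wrist_force': array([0.87319715, 0.87395805, 0.16012179]), 'ft_torque': array([ 0.11011774, -0.07564179, -0.01471009]), 'gripper_force': 0.0, 'width': 95.08081925676571}
```

```bash
python3 -m crank '[[[0.0735,-0.207,0],[0,0,0],0],[[0.0735,-0.207,0],[0,0,0],0],[[0.0735,-0.207,0],[0,0,0],0],[[0.0735,-0.207,0],[0,0,0],0],[[0.0735,-0.207,0],[0,0,0],0],[[0.0735,-0.207,0],[0,0,0],0],[[0.0735,-0.207,-0.04],[0,0,0],0],[[0.0735,-0.207,-0.07],[0,0,0],0],[[0.0735,-0.207,-0.07],[0,0,0],0]]'; python3 - <<'E'
from h import *
for n in("top","side"):
    im=robot.get_image(n)
    if n=="side": cv2.imwrite("pics/d.png",cv2.resize(im["img"][120:280,230:430],None,fx=3,fy=3))
    for d in robot.spot_point(im,"lid_grip")[:1]:
        p=np.array(d["point"])*[640,400];print(n,d["conf"],p,w(im,*p),w(im,*p,z=104))
E
```

```text
clock: 3.25
ee_pos: [480.4, -74.1, 137.9]
orientation: [-0.097, 0.995, 0.002, -0.006]
wrist_force: [-0.8, 0.9, -1.4]
width: 95.0
gripper_force: 0.0
top 0.56 [329.472 219.   ] [455.12354311 -63.73060254 258.09274126] [479.44713312 -69.11161502 104.        ]
side 0.7 [297.92 199.8 ] [491.12057938 -81.40155591 107.52293441] [490.64373262 -74.17430152 104.        ]
```

View pics/d.png

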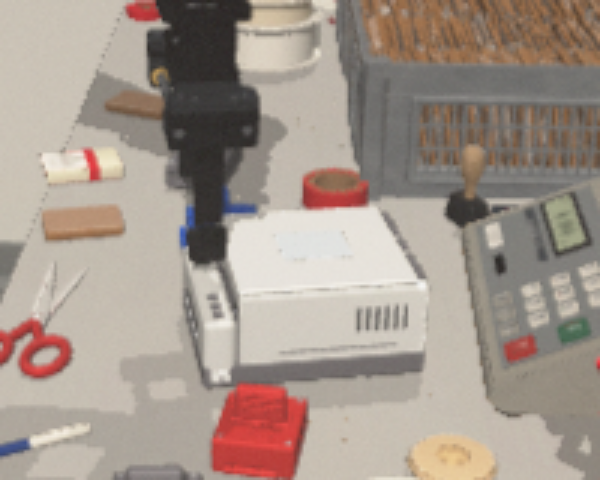

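The side view shows the gripper right over the black fin, at crop (208,240). Next I go down and close.

```bash
python3 -m crank '[[[0,0,-0.025],[0,0,0],0],[[0,0,-0.045],[0,0,0],0],[[0,0,-0.057],[0,0,0],0],[[0,0,-0.057],[0,0,0],0],[[0,0,-0.057],[0,0,0],0],[[0,0,-0.057],[0,0,0],0]]'
```

```text
clock: 3.95
ee_pos: [486.3, -75.4, 89.7]
orientation: [-0.098, 0.995, -0.001, 0.001]
wrist_force: [0.2, 0.3, -0.2]
width: 95.0
gripper_force: 0.0
```

```bash
python3 -m crank '[[[0,0,0],[0,0,0],120],[[0,0,0],[0,0,0],200],[[0,0,0],[0,0,0],255],[[0,0,0],[0,0,0],255],[[0,0,0],[0,0,0],255],[[0,0,0],[0,0,0],255],[[0,0,0],[0,0,0],255],[[0,0,0],[0,0,0],255]]' 20; python3 - <<'E'
import numpy as np
a=np.array([-180,19+0.]);u=np.array([np.cos(.197),np.sin(.197)])
for t in np.r_[0,.15:1.86:.15,1.78,1.83]:
    c,s=np.cos(t),np.sin(t);x=a[0]*c+a[1]*s;z=-a[0]*s+a[1]*c
    d=np.array([x,z])-a;print(round(t,2),np.round(d[0]*u/1000,4),round(d[1]/1000,4))
E
```

```text
clock: 4.62
ee_pos: [484.8, -75.2, 87.6]
orientation: [-0.098, 0.995, 0.0, -0.0]
wrist_force: [-0.0, -0.4, -0.9]
width: 47.2
gripper_force: 0.0
0.0 [0. 0.] 0.0
0.15 [0.0048 0.001 ] 0.0267
0.3 [0.0134 0.0027] 0.0523
0.45 [0.0257 0.0051] 0.0764
0.6 [0.0414 0.0083] 0.0983
0.75 [0.0601 0.012 ] 0.1176
0.9 [0.0814 0.0162] 0.1338
1.05 [0.1049 0.0209] 0.1466
1.2 [0.1299 0.0259] 0.1557
1.35 [0.156  0.0311] 0.1608
1.5 [0.1826 0.0364] 0.1619
1.65 [0.2091 0.0417] 0.1589
1.8 [0.2348 0.0469] 0.152
1.78 [0.2314 0.0462] 0.1531
1.83 [0.2398 0.0479] 0.1501
```

```bash
python3 -m crank '[[[0,0,0],[0,0,0],255],[[0,0,0],[0,0,0],255],[[0,0,0],[0,0,0],255],[[0,0,0],[0,0,0],255],[[0,0,0],[0,0,0],255],[[0,0,0],[0,0,0],255],[[0,0,0],[0,0,0],255],[[0,0,0],[0,0,0],255]]' 20
```

```text
clock: 5.28
ee_pos: [484.9, -75.0, 87.7]
orientation: [-0.098, 0.995, 0.0, -0.0]
wrist_force: [0.3, 0.3, 0.3]
width: 11.8
gripper_force: 20.0
```

```bash
python3 -m crank '[[[0.002,0.0004,0.0133],[0,0,0],255],[[0.0048,0.001,0.0267],[0,0,0],255],[[0.009,0.0018,0.0396],[0,0,0],255],[[0.0134,0.0027,0.0523],[0,0,0],255],[[0.0195,0.0039,0.0646],[0,0,0],255],[[0.0257,0.0051,0.0764],[0,0,0],255],[[0.0335,0.0067,0.0876],[0,0,0],255],[[0.0414,0.0083,0.0983],[0,0,0],255],[[0.0507,0.0101,0.1083],[0,0,0],255],[[0.0601,0.012,0.1176],[0,0,0],255],[[0.0707,0.0141,0.126],[0,0,0],255],[[0.0814,0.0162,0.1338],[0,0,0],255]]' 20
```

```text
clock: 6.28
ee_pos: [566.9, -58.9, 221.8]
orientation: [-0.098, 0.995, -0.0, -0.0]
wrist_force: [1.0, -0.2, -5.9]
width: 12.0
gripper_force: 20.0
```

```bash
python3 -m crank '[[[0.0115,0.0023,0.0067],[0,0,0],255],[[0.0235,0.0047,0.0128],[0,0,0],255],[[0.036,0.0072,0.0177],[0,0,0],255],[[0.0485,0.0097,0.0219],[0,0,0],255],[[0.0615,0.0123,0.0248],[0,0,0],255],[[0.0746,0.0149,0.027],[0,0,0],255],[[0.0878,0.0175,0.0279],[0,0,0],255],[[0.1012,0.0202,0.0281],[0,0,0],255],[[0.1145,0.0228,0.0269],[0,0,0],255],[[0.1277,0.0255,0.0251],[0,0,0],255],[[0.139,0.028,0.0225],[0,0,0],255],[[0.15,0.03,0.0193],[0,0,0],255]]' 20; python3 - <<'E'
from h import *
im=robot.get_image("side");cv2.imwrite("pics/e.png",cv2.resize(im["img"][90:280,230:430],None,fx=3,fy=3))
E
```

```text
clock: 7.28
ee_pos: [717.0, -29.4, 241.2]
orientation: [-0.098, 0.995, -0.001, -0.001]
wrist_force: [-1.2, -2.7, -1.0]
width: 12.0
gripper_force: 20.0
```

View pics/e.png

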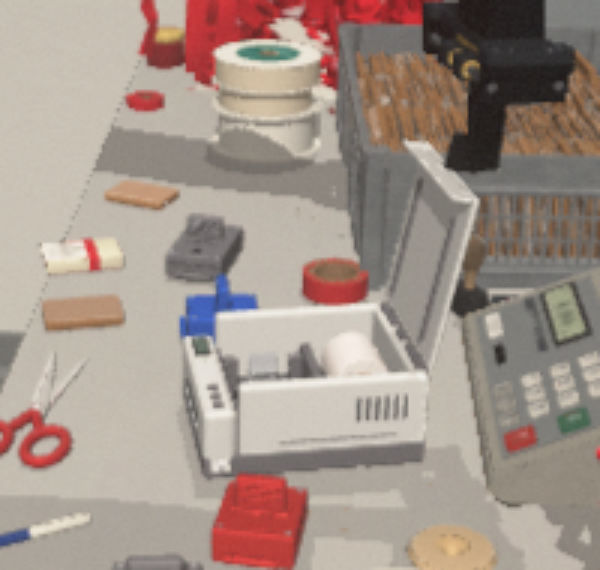

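The side view shows the lid up, leaning back with its fin still between the fingers at crop (475,150), and the bay exposed. I release and rise.

```bash
python3 -m crank '[[[0.003,0.0006,-0.001],[0,0,0],150],[[0.004,0.0008,-0.001],[0,0,0],130],[[0.004,0.0008,-0.001],[0,0,0],130],[[0.004,0.0008,-0.001],[0,0,0],130],[[0.004,0.0008,-0.001],[0,0,0],130],[[0.004,0.0008,-0.001],[0,0,0],130],[[0.004,0.0008,0.02],[0,0,0],130],[[0.004,0.0008,0.045],[0,0,0],130],[[0.004,0.0008,0.07],[0,0,0],130],[[0.004,0.0008,0.07],[0,0,0],130]]' 20;
```

```text
clock: 8.17
ee_pos: [722.2, -28.4, 318.5]
orientation: [-0.098, 0.995, -0.001, 0.005]
wrist_force: [0.8, -0.2, 0.9]
width: 46.5
gripper_force: 0.0
```

```bash
python3 -m crank '[[[-0.2495,-0.3095,0],[0,0,-0.154],0],[[-0.2495,-0.3095,0],[0,0,-0.154],0],[[-0.2495,-0.3095,0],[0,0,-0.154],0],[[-0.2495,-0.3095,0],[0,0,-0.154],0],[[-0.2495,-0.3095,0],[0,0,-0.154],0],[[-0.2495,-0.3095,0],[0,0,-0.154],0],[[-0.2495,-0.3095,0],[0,0,-0.154],0],[[-0.2495,-0.3095,0],[0,0,-0.154],0],[[-0.2495,-0.3095,0],[0,0,-0.154],0],[[-0.2495,-0.3095,-0.04],[0,0,-0.154],0],[[-0.2495,-0.3095,-0.08],[0,0,-0.154],0],[[-0.2495,-0.3095,-0.12],[0,0,-0.154],0]]' 20
python3 - <<'E'
from h import *
T=robot.get_image("top");S=robot.get_image("side")
# printer with lid open
for im,n in((T,"T"),(S,"S")):
    for l in("bay","lid_hinge","lid_grip","cassette"):
        for d in robot.spot_point(im,l)[:2]:
            p=np.array(d["point"])*[640,400];print(n,l,round(d["conf"],2),p.round(),w(im,*p,z=25).round(),w(im,*p).round())
cv2.imwrite("pics/f.png",np.hstack([cv2.resize(T["img"][150:245,285:365],None,fx=5,fy=5,interpolation=cv2.INTER_CUBIC),cv2.resize(S["img"][185:280,285:365],None,fx=5,fy=5,interpolation=cv2.INTER_CUBIC)]))
# printer frame check: wall tops (z 82..92) cloud
p=cloud(T,np.ones((400,640),bool));q=p[(abs(p[:,0]-574)<140)&(abs(p[:,1]+59)<110)]
r=q[(q[:,2]>83)&(q[:,2]<92)];k=cv2.minAreaRect(r[:,:2].astype(np.float32));print(k,len(r))
s=q[(q[:,2]>60)&(q[:,2]<96)];u=np.array([np.cos(.197),np.sin(.197)]);v=np.array([-u[1],u[0]])
print("T x",np.percentile(s[:,:2]@u,[0.5,1,99]),"y",np.percentile(s[:,:2]@v,[.3,1,99,99.7]),"exp mid",np.array([574,-58.6])@u,np.array([574,-58.6])@v)
p=cloud(S,np.ones((400,640),bool));q=p[(abs(p[:,0]-574)<140)&(abs(p[:,1]+59)<110)]
s=q[(q[:,2]>60)&(q[:,2]<96)]
print("S x",np.percentile(s[:,:2]@u,[0.5,1,99]),"y",np.percentile(s[:,:2]@v,[.3,1,99,99.7]))
E
```

```text
clock: 9.17
ee_pos: [469.9, -339.6, 191.1]
orientation: [-0.019, 1.0, -0.001, 0.001]
wrist_force: [-0.3, 0.3, -0.1]
width: 95.1
gripper_force: 0.0
T bay 0.57 [327. 202.] [550. -64.  25.] [550. -64.  24.]
T bay 0.27 [218. 267.] [320. 292.  25.] [321. 294.  16.]
T lid_hinge 0.62 [324. 167.] [672. -50.  25.] [655. -48.  89.]
T lid_grip 0.92 [321. 130.] [807. -35.  25.] [718. -32. 265.]
T lid_grip 0.32 [321. 166.] [678. -39.  25.] [658. -38.  94.]
T cassette 0.63 [377. 209.] [ 532. -232.   25.] [ 527. -228.   53.]
T cassette 0.61 [270. 221.] [479. 128.  25.] [478. 127.  31.]
S bay 0.57 [322. 230.] [555. -85.  25.] [ 555. -139.   55.]
S bay 0.53 [362. 301.] [ 639. -372.   25.] [ 632. -444.   82.]
S lid_hinge 0.88 [360. 201.] [664.  92.  25.] [653. -28.  83.]
S lid_grip 0.78 [391. 141.] [821. 657.  25.] [719. -35. 254.]
S cassette 0.77 [285. 297.] [ 483. -367.   25.] [ 484. -371.   28.]
S cassette 0.66 [316. 270.] [ 544. -267.   25.] [ 544. -265.   24.]
((585.445556640625, -54.57977294921875), (160.66751098632812, 149.46426391601562), 11.189764976501465) 444
T x [453.43005548 454.01896508 642.52383378] y [-242.9164161  -242.17226821  -93.55674888  -93.15970596] exp mid 551.4281172956809 -169.81457963243548
S x [456.43975855 457.35701644 643.68916187] y [-247.44868942 -246.38827541  -99.05959231  -96.4445267 ]
```

View pics/f.png

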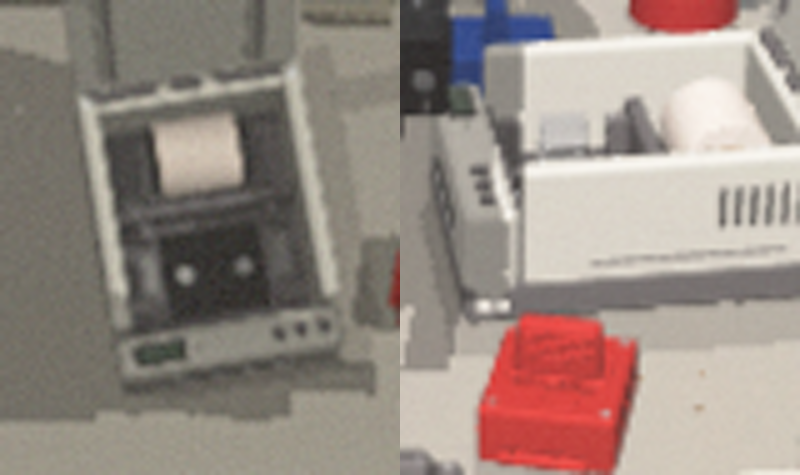

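The left half (top view) shows the open bay at about (327,202) with dark posts and the roll behind it. The lid grip reads (718,-33,260), so the lid is open on its stop. The bay is at about (548,-64). Now for the cassette.

```bash
python3 -m crank '[[[0,0,-0.04],[0,0,0],0],[[0,0,-0.08],[0,0,0],0],[[0,0,-0.115],[0,0,0],0],[[0,0,-0.135],[0,0,0],0],[[0,0,-0.15],[0,0,0],0],[[0,0,-0.15],[0,0,0],0],[[0,0,-0.15],[0,0,0],0],[[0,0,-0.15],[0,0,0],0]]' 20
```

```text
clock: 10.33
ee_pos: [472.1, -338.6, 43.3]
orientation: [-0.021, 1.0, -0.001, 0.001]
wrist_force: [0.2, 0.4, 0.9]
width: 95.1
gripper_force: 0.0
```

```bash
python3 -m crank '[[[0,0,-0.009],[0,0,0],0],[[0,0,-0.009],[0,0,0],180],[[0,0,-0.009],[0,0,0],220],[[0,0,-0.009],[0,0,0],220],[[0,0,-0.009],[0,0,0],220],[[0,0,-0.009],[0,0,0],220],[[0,0,-0.009],[0,0,0],220],[[0,0,-0.009],[0,0,0],220],[[0,0,-0.009],[0,0,0],220],[[0,0,-0.009],[0,0,0],220],[[0,0,-0.009],[0,0,0],220],[[0,0,-0.009],[0,0,0],220]]' 10
```

```text
clock: 11.33
ee_pos: [470.8, -337.7, 32.1]
orientation: [-0.021, 1.0, 0.0, -0.0]
wrist_force: [-0.3, -0.3, -0.2]
width: 27.3
gripper_force: 0.0
```

```bash
python3 -m crank '[[[0,0,0],[0,0,0],255],[[0,0,0],[0,0,0],255],[[0,0,0],[0,0,0],255],[[0,0,0],[0,0,0],255],[[0,0,0],[0,0,0],255],[[0,0,0],[0,0,0],255],[[0,0,0],[0,0,0],255]]' 60
```

```text
clock: 11.92
ee_pos: [470.8, -337.7, 32.1]
orientation: [-0.021, 1.0, 0.0, -0.0]
wrist_force: [0.7, 0.2, -0.3]
width: 11.6
gripper_force: 60.0
```

```bash
python3 -m crank '[[[0,0,0.03],[0,0,0],255],[[0,0,0.07],[0,0,0],255],[[0,0,0.105],[0,0,0],255],[[0,0,0.125],[0,0,0],255],[[0.0764,0.2737,0.125],[0,0,0.152],255],[[0.0764,0.2737,0.125],[0,0,0.152],255],[[0.0764,0.2737,0.125],[0,0,0.152],255],[[0.0764,0.2737,0.125],[0,0,0.152],255],[[0.0764,0.2737,0.125],[0,0,0.152],255],[[0.0764,0.2737,0.125],[0,0,0.152],255],[[0.0764,0.2737,0.125],[0,0,0.152],255],[[0.0764,0.2737,0.125],[0,0,0.152],255]]' 60
```

```text
clock: 12.92
ee_pos: [547.8, -58.7, 157.0]
orientation: [-0.1, 0.995, 0.001, 0.0]
wrist_force: [-0.6, 0.6, -0.8]
width: 11.9
gripper_force: 60.0
```

```bash
python3 -m crank '[[[0,0,0],[0,0,0],255],[[0,0,0],[0,0,0],255],[[0,0,0],[0,0,0],255]]' 60; python3 - <<'E'
from h import *
S=robot.get_image("side");T=robot.get_image("top")
cv2.imwrite("pics/g.png",np.hstack([cv2.resize(T["img"][150:245,285:365],None,fx=5,fy=5,interpolation=cv2.INTER_CUBIC),cv2.resize(S["img"][165:260,285:365],None,fx=5,fy=5,interpolation=cv2.INTER_CUBIC)]))
c=np.array([548,-64.1]);u=np.array([np.cos(.1955),np.sin(.1955)]);v=np.array([-u[1],u[0]])
for im,n in((S,"S"),(T,"T")):
    p=cloud(im,np.ones((400,640),bool));p=p[(abs(p[:,:2]-c)<75).all(1)]
    a=np.c_[(p[:,:2]-c)@u,(p[:,:2]-c)@v,p[:,2]]
    for lo,hi in((128,140),(140,162)):
        q=a[(a[:,2]>lo)&(a[:,2]<hi)]
        if len(q)>5: print(n,lo,len(q),np.percentile(q,[1,3,97,99],axis=0).round(1).tolist(), cv2.minAreaRect(q[:,:2].astype(np.float32)))
print(robot.get_state())
E
```

```text
clock: 13.17
ee_pos: [546.9, -65.0, 157.0]
orientation: [-0.096, 0.995, -0.0, -0.0]
wrist_force: [-0.1, 0.1, -1.0]
width: 11.6
gripper_force: 60.0
S 128 144 [[-31.3, -45.9, 128.2], [-31.3, -44.7, 128.7], [31.4, 24.3, 139.7], [32.6, 29.7, 139.9]] ((-15.585100173950195, -17.404193878173828), (47.82802963256836, 92.4957504272461), 43.68186950683594)
S 140 369 [[-31.0, -38.9, 140.3], [-30.8, -38.5, 141.1], [30.3, 26.7, 160.0], [31.8, 29.3, 161.1]] ((0.3376483917236328, -2.4405441284179688), (75.70926666259766, 63.43167495727539), 89.87651062011719)
T 128 10 [[-20.8, -44.2, 130.1], [-20.6, -44.1, 130.2], [17.1, 41.6, 138.4], [17.5, 41.8, 138.6]] ((1.0016975402832031, -1.3926773071289062), (91.11274719238281, 11.079586029052734), 68.4566879272461)
T 140 48 [[-30.3, -36.1, 141.7], [-29.5, -35.1, 144.4], [28.6, 35.8, 158.8], [29.6, 35.8, 159.1]] ((-4.2810516357421875, 2.9954376220703125), (94.21162414550781, 20.511491775512695), 49.2497444152832)
{'clock': 13.2667, 'joints': array([-2.16102643e-01, -5.15963221e-02,  1.92951014e+00, -1.75874007e-04,
        1.26389545e+00, -1.97904551e+00]), 'qvel': array([-0.00056443,  0.0007914 , -0.00146408,  0.00126427, -0.00077198,
        0.00175709]), 'tau': array([ 2.97678486e-01, -3.28983307e+01, -3.52952778e+01, -5.20804594e-02,
        6.48309616e-02, -2.86671850e-03]), 'ee_pos': array([546.93109939, -65.24193197, 157.06824986]), 'orientation': array([-9.59519950e-02,  9.95385953e-01, -4.65091399e-05, -1.28818300e-04]), 'wrist_force': array([-0.55561887,  0.3623725 , -0.74235214]), 'ft_torque': array([ 0.03871337,  0.0541871 , -0.05473544]), 'gripper_force': 59.98260676860809, 'width': 11.612080103075638}
```

View pics/g.png

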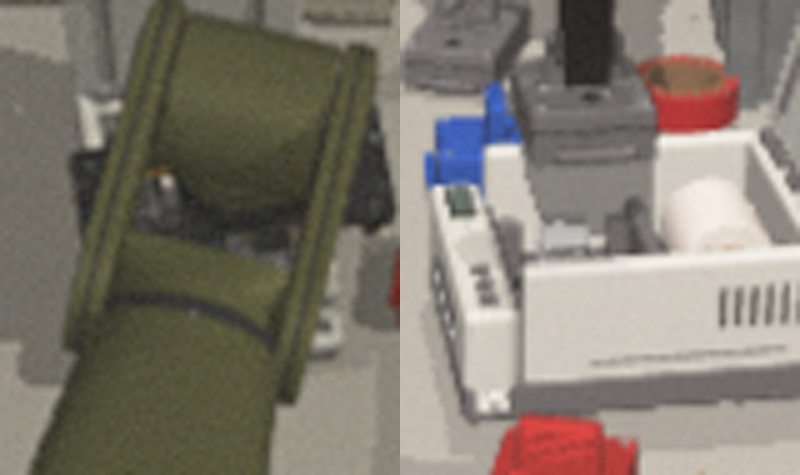

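The side half shows the cassette held level over the bay, with its case centre at crop (585,110). The offsets are within 1–2 mm. I lower it.

```bash
python3 -m crank '[[[0.0005,0.0011,-0.02],[0,0,0.003],255],[[0.0005,0.0011,-0.04],[0,0,0.003],255],[[0.0005,0.0011,-0.055],[0,0,0.003],255],[[0.0005,0.0011,-0.06],[0,0,0.003],255],[[0.0005,0.0011,-0.065],[0,0,0.003],255],[[0.0005,0.0011,-0.07],[0,0,0.003],255],[[0.0005,0.0011,-0.074],[0,0,0.003],255],[[0.0005,0.0011,-0.078],[0,0,0.003],255],[[0.0005,0.0011,-0.078],[0,0,0.003],255],[[0.0005,0.0011,-0.078],[0,0,0.003],255]]' 60; python3 -c "
from rig import robot
s=robot.get_state();print(s['ee_pos'],s['wrist_force'],s['ft_torque'])"
```

```text
clock: 14.1
ee_pos: [547.9, -62.9, 79.4]
orientation: [-0.098, 0.995, -0.0, 0.0]
wrist_force: [0.3, -0.7, -1.1]
width: 11.4
gripper_force: 60.0
[547.87216282 -62.89237048  79.4120458 ] [ 0.31647749 -0.74668271 -1.14154759] [ 0.07531026 -0.00775073 -0.01972499]
```

```bash
python3 -m crank '[[[0,0,-0.003],[0,0,0],255],[[0,0,-0.006],[0,0,0],255],[[0,0,-0.008],[0,0,0],255],[[0,0,-0.010],[0,0,0],255],[[0,0,-0.010],[0,0,0],255]]' 60; python3 -c "
from rig import robot
s=robot.get_state();print(s['ee_pos'],s['wrist_force'],s['ft_torque'])"
```

```text
clock: 14.52
ee_pos: [548.8, -62.8, 70.5]
orientation: [-0.098, 0.995, -0.0, 0.001]
wrist_force: [0.1, 1.0, 4.8]
width: 12.0
gripper_force: 60.0
[548.84793412 -62.83145519  70.54814118] [0.08822242 0.97210991 4.77681017] [ 0.28766978  0.13563682 -0.01701299]
```

```bash
python3 -m crank '[[[0,0,-0.002],[0,0,0],255],[[0,0,-0.004],[0,0,0],255],[[0,0,-0.006],[0,0,0],255],[[0,0,-0.007],[0,0,0],255],[[0,0,-0.007],[0,0,0],255]]' 60; python3 -c "
from rig import robot
s=robot.get_state();print(s['ee_pos'],s['wrist_force'],s['ft_torque'])"
```

```text
clock: 14.93
ee_pos: [550.5, -63.0, 67.2]
orientation: [-0.098, 0.995, -0.0, 0.003]
wrist_force: [-5.3, 3.1, 18.8]
width: 11.6
gripper_force: 60.0
[550.54285209 -62.98443519  67.18578622] [-5.34975791  3.10963112 18.8274182 ] [ 0.4222635   1.15188524 -0.15047044]
```

```bash
python3 -m crank '[[[-0.0015,0,-0.001],[0,0,0],255],[[-0.0025,0,-0.002],[0,0,0],255],[[-0.0025,0,-0.004],[0,0,0],255],[[-0.0025,0,-0.004],[0,0,0],255]]' 60; python3 -c "
from rig import robot
s=robot.get_state();print(s['ee_pos'],s['orientation'],s['wrist_force'],s['ft_torque'])"
```

```text
clock: 15.27
ee_pos: [549.8, -63.0, 63.5]
orientation: [-0.098, 0.995, -0.001, 0.005]
wrist_force: [3.1, 2.6, 3.8]
width: 11.2
gripper_force: 60.0
[549.83994961 -62.96935973  63.466378  ] [-9.83063048e-02  9.95142359e-01 -7.87930169e-04  5.18982629e-03] [3.07981829 2.61524937 3.8237364 ] [ 0.54200591 -0.52982386  0.01306886]
```

```bash
python3 -m crank '[[[0,0,-0.001],[0,0,0],255],[[0,0,-0.002],[0,0,0],255],[[0,0,-0.002],[0,0,0],255]]' 60; python3 - <<'E'
from h import *
S=robot.get_image("side")
cv2.imwrite("pics/i.png",cv2.resize(S["img"][165:260,285:385],None,fx=7,fy=6,interpolation=cv2.INTER_CUBIC))
c=np.array([548,-64.1]);u=np.array([np.cos(.1955),np.sin(.1955)]);v=np.array([-u[1],u[0]])
p=cloud(S,np.ones((400,640),bool));p=p[(abs(p[:,:2]-c)<75).all(1)]
a=np.c_[(p[:,:2]-c)@u,(p[:,:2]-c)@v,p[:,2]]
q=a[(abs(a[:,0])<29)&(abs(a[:,1]+2)<32)&(a[:,2]>40)&(a[:,2]<68)]
print(len(q),np.percentile(q[:,2],[10,50,90]));
q=q[(abs(q[:,1])>9)];print(np.linalg.lstsq(np.c_[q[:,:2],np.ones(len(q))],q[:,2],rcond=None)[0],len(q))
s=robot.get_state();print(s['ee_pos'],s['orientation'],s['wrist_force'],s['ft_torque'])
E
```

```text
clock: 15.52
ee_pos: [546.1, -62.9, 57.1]
orientation: [-0.098, 0.995, -0.0, 0.001]
wrist_force: [0.8, 2.3, 5.5]
width: 11.6
gripper_force: 60.0
91 [53.7560696  58.94668723 66.41333509]
[-1.46567730e-03 -3.10927390e-01  6.08706651e+01] 31
[546.09190058 -62.94613127  57.10723501] [-9.84612024e-02  9.95140542e-01 -1.70594448e-04  8.15266042e-04] [0.75638087 0.16624605 5.89492322] [0.38944762 0.02651285 0.04078023]
```

View pics/i.png

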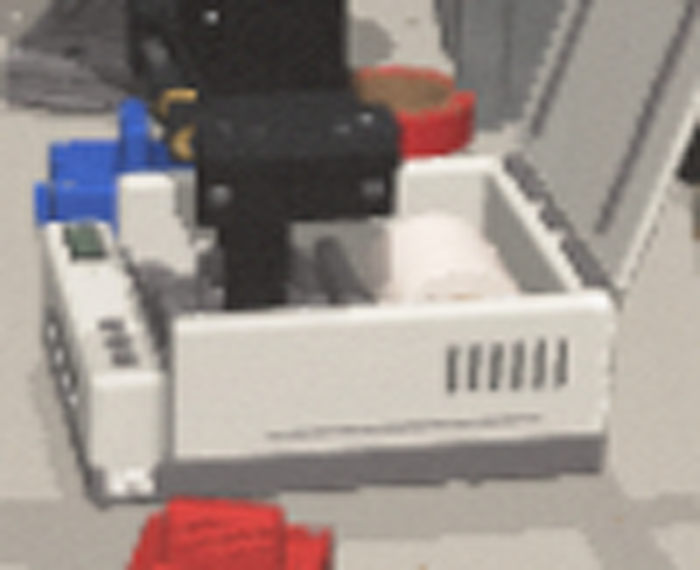

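The snap is done: the TCP is at z 57.1, which matches the seat height (25+32), and the lid is still open in the view. Now I press firmly.

```bash
python3 -m crank '[[[0,0,-0.002],[0,0,0],255],[[0,0,-0.004],[0,0,0],255],[[0,0,-0.005],[0,0,0],255],[[0,0,-0.005],[0,0,0],255],[[0,0,-0.005],[0,0,0],255],[[0,0,-0.005],[0,0,0],255]]' 60; python3 -c "
from rig import robot
s=robot.get_state();print(s['ee_pos'],s['orientation'],s['wrist_force'],s['ft_torque'],s['width'])"
```

```text
clock: 16.07
ee_pos: [546.2, -62.9, 57.1]
orientation: [-0.099, 0.995, 0.0, -0.0]
wrist_force: [-14.9, 4.5, 33.0]
width: 11.3
gripper_force: 60.0
[546.17698774 -62.93780679  57.07796597] [-9.86167874e-02  9.95125454e-01  3.83834546e-05 -2.41576481e-04] [-14.91002431   4.45327842  32.97334093] [0.7935591  2.62785207 0.00811309] 11.333132938644495
```

```bash
python3 -m crank '[[[-0.002,0,0.001],[0,0,0],255],[[-0.003,-0.0005,0.001],[0,0,0],255],[[-0.003,-0.0005,0.001],[0,0,0],255],[[-0.003,-0.0005,0.001],[0,0,0],255]]' 60; python3 - <<'E'
from h import *
s=robot.get_state();print(s['ee_pos'],s['wrist_force'],s['ft_torque'],s['width'])
for n in("top","side"):
    im=robot.get_image(n)
    for d in robot.spot_point(im,"lid_grip")[:1]:
        p=np.array(d["point"])*[640,400];print(n,d["conf"],w(im,*p).round())
E
```

```text
clock: 16.4
ee_pos: [546.1, -63.0, 57.2]
orientation: [-0.098, 0.995, -0.0, 0.004]
wrist_force: [0.6, 5.3, 19.3]
width: 11.9
gripper_force: 60.0
[546.09185299 -63.00383633  57.18357062] [ 0.62537123  5.28586875 19.29611265] [ 1.0107067   0.50682976 -0.01663735] 11.853088110067738
top 0.97 [719. -29. 264.]
side 0.8 [721. -34. 250.]
```

```bash
python3 -m crank '[[[0,-0.0005,-0.001],[0,0,0],255],[[0,-0.001,-0.0015],[0,0,0],255],[[0,-0.001,-0.0015],[0,0,0],255],[[0,-0.001,-0.0015],[0,0,0],255]]' 60; python3 - <<'E'
from rig import robot
s=robot.get_state();print(s['ee_pos'],s['wrist_force'])
f=s['wrist_force'][2]
if 15<f<35 and s['ee_pos'][2]<58.5: print(robot.job_done())
E
```

```text
clock: 16.93
ee_pos: [546.3, -63.2, 57.1]
orientation: [-0.098, 0.995, 0.001, 0.004]
wrist_force: [-3.3, 8.7, 28.7]
width: 11.8
gripper_force: 60.0
[546.27284788 -63.15787874  57.0918628 ] [-3.26164139  8.72047875 28.6769521 ]
the job is handed in; nothing more can be done
None
```

The job is handed in at about 17 s: the lid rests open, and the short grey cassette is snapped in and fully home, still held by its fin and pressed onto the bay floor with about 29 N.

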